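# Set the in/out tags of the dish stands

## Task

Each of the three dish stands beside the microscope has a flip-over tag: lying to the left with the solid disc up it says the dish is in, lying to the right with the open ring up it says the dish is out. One dish has been taken out and another has come back, so two tags are wrong: push each wrong tag with the fingertips over its pivot until it lies flat on the other side, so that every tag agrees with its stand. Do it gently, without flicking or forcing the tags, leave the tag that is right as it is, and do not pick up or shift the dishes or the things behind.

Things in the scene. Friction and masses are not known exactly. Their poses are not given: they have to be found in the camera images.
- stand_1: Dish stand 1, fixed to the table: grey plate 176x92x8 mm; origin on the table; x away from the robot (turned 0 to 0.28 rad to the left), y left, z up. Dish seat at x=+38 mm; at x=-55 +/-24.5 mm two pillars 61 mm high, 22 mm wide, 7 thick carry the tag's pivot. A bumper post is under each rest position, 26 mm from the pivot. The 3 stands are alike, about 190 mm apart, in any order.
- seat_1 (a point): Centre of the dish seat of stand 1, on the plate, 8 mm above the table, straight behind the pivot; inside its collar (76 mm across, 6 mm high) a dish stands or not. Axes as the stand's. To the left of the row, level with its back, stands a fixed microscope 460 mm high, its eyepieces leaning toward the robot: keep the arm clear of it.
- pivot_1 (a point): Middle of the pivot of stand 1's tag, 50 mm above the table; the pivot runs along the stand's x, axes as the stand's. The tag is a white leaf 39 mm wide, 4 mm thick, with a round bead 7 mm thick as free edge, 56 mm from the pivot. Lying flat, its outer 25 mm stand free, 46 mm above the table. One face has a black solid disc (25 mm), the other an open ring.
- tag_1 (a joint): Hinge of the tag of stand 1, rad. 0: flat on the stand's left (+y), solid disc up (dish in); 1.57: upright; 3.14: flat on its right (-y), open ring up (dish out). Stops at 0 and 3.14. The hinge is a little stiff (0.025 N m, about 0.5 N at the free edge), so the tag stays where it is left.
- stand_2: Dish stand 2, fixed to the table: grey plate 176x92x8 mm; origin on the table; x away from the robot (turned 0 to 0.28 rad to the left), y left, z up. Dish seat at x=+38 mm; at x=-55 +/-24.5 mm two pillars 61 mm high, 22 mm wide, 7 thick carry the tag's pivot. A bumper post is under each rest position, 26 mm from the pivot. The 3 stands are alike, about 190 mm apart, in any order.
- seat_2 (a point): Centre of the dish seat of stand 2, on the plate, 8 mm above the table, straight behind the pivot; inside its collar (76 mm across, 6 mm high) a dish stands or not. Axes as the stand's. To the left of the row, level with its back, stands a fixed microscope 460 mm high, its eyepieces leaning toward the robot: keep the arm clear of it.
- pivot_2 (a point): Middle of the pivot of stand 2's tag, 50 mm above the table; the pivot runs along the stand's x, axes as the stand's. The tag is a white leaf 39 mm wide, 4 mm thick, with a round bead 7 mm thick as free edge, 56 mm from the pivot. Lying flat, its outer 25 mm stand free, 46 mm above the table. One face has a black solid disc (25 mm), the other an open ring.
- tag_2 (a joint): Hinge of the tag of stand 2, rad. 0: flat on the stand's left (+y), solid disc up (dish in); 1.57: upright; 3.14: flat on its right (-y), open ring up (dish out). Stops at 0 and 3.14. The hinge is a little stiff (0.025 N m, about 0.5 N at the free edge), so the tag stays where it is left.
- stand_3: Dish stand 3, fixed to the table: grey plate 176x92x8 mm; origin on the table; x away from the robot (turned 0 to 0.28 rad to the left), y left, z up. Dish seat at x=+38 mm; at x=-55 +/-24.5 mm two pillars 61 mm high, 22 mm wide, 7 thick carry the tag's pivot. A bumper post is under each rest position, 26 mm from the pivot. The 3 stands are alike, about 190 mm apart, in any order.
- seat_3 (a point): Centre of the dish seat of stand 3, on the plate, 8 mm above the table, straight behind the pivot; inside its collar (76 mm across, 6 mm high) a dish stands or not. Axes as the stand's. To the left of the row, level with its back, stands a fixed microscope 460 mm high, its eyepieces leaning toward the robot: keep the arm clear of it.
- pivot_3 (a point): Middle of the pivot of stand 3's tag, 50 mm above the table; the pivot runs along the stand's x, axes as the stand's. The tag is a white leaf 39 mm wide, 4 mm thick, with a round bead 7 mm thick as free edge, 56 mm from the pivot. Lying flat, its outer 25 mm stand free, 46 mm above the table. One face has a black solid disc (25 mm), the other an open ring.
- tag_3 (a joint): Hinge of the tag of stand 3, rad. 0: flat on the stand's left (+y), solid disc up (dish in); 1.57: upright; 3.14: flat on its right (-y), open ring up (dish out). Stops at 0 and 3.14. The hinge is a little stiff (0.025 N m, about 0.5 N at the free edge), so the tag stays where it is left.
- dish_1_mid (a point): Petri dish with lid, 72 mm across and 14 mm high, standing loose in the seat of one of the stands; point at its centre, half-way up (7 mm). To be left alone.
- dish_2_mid (a point): Petri dish with lid, 71 mm across and 14 mm high, standing loose in the seat of one of the stands; point at its centre, half-way up (7 mm). To be left alone.
- vial_a: Loose sample vial, 24 mm across, 62 mm high, standing on the table behind the stands; origin at the centre of its foot. Bystander.
- vial_b: Another loose sample vial, 24 mm across, 62 mm high, beside the first; origin at the centre of its foot. Bystander.
- tweezers: Steel tweezers, 131 x 13 x 8 mm, lying loose on the table behind the stands. Bystander.
- scissors: Scissors, 87 x 199 x 9 mm, lying loose on the table behind the stands. Bystander.
There are look-alikes about, which are no part of the job. Leave any black or turquoise look-alike of the part that bears dish_1_mid alone.

How it is judged:
By the outcome, as a careful person would: the job done as asked, in the order asked, and still so for the second after the job is handed in, with the robot touching nothing.
It also fails if it takes over 61 s, if anything falls off the work surface, if the arm or the gripper's body presses on something with over 40 N, if the wrist force passes 120 N, or if a joint passes its speed limit or range.

## Robot

A 6-joint arm with a two-finger parallel gripper is mounted at the origin on a cart in front of the work surface, level with it; the furniture and walls round the work are solid. World frame = base frame: x ahead of the robot, y to its left, z up, the work surface at z = 0. Lengths are in m, angles in degrees, forces in N, time in s.
With the tool pointing down it reaches from about 0.3 to 0.95 m from the base axis. Payload 3.1 kg.
Tool frame: the origin (TCP) lies at the very end of the fingers, on their centre line; the grasp point (between the pads) lies 19 mm behind it; z points along the fingers, y is the line along which they close (so a half turn about z gives the same grasp; the last joint's range is limited). The gripper opens to 85 mm and grips with 20 to 120 N. Pads are 22 mm wide; open, the fingers measure 114 mm over their backs; the gripper's body (76 mm by 85 mm) begins 54 mm behind the grasp point. The pads swing forward as they close: fully open they stand 13 mm farther back than shut.
Start: joints at [60.35, 17.653, 93.61, -0, 68.738, -3.994], TCP at [0.271, 0.563, 0.231] pointing down, gripper open.
Joint ranges: [-175.34, 175.34], [-45.06, 112.39], [2.9, 150.54], [-68.45, 248.45], [3.09, 151.38], [-168.51, 168.51]. Speed limits (degrees/s): [159.86, 159.86, 180, 180, 180, 180].

## Interface

Orientations are given as [roll, pitch, yaw] about the fixed x, y, z axes, in that order (R = Rz(yaw) Ry(pitch) Rx(roll)).
In Python, from cell import ctrl, read_camera, calibration, boxes_of, silhouettes gives the robot as it stands.
- The arm moves only by the tool apply_moves, never from a script. Its argument "deltas" is a list of rows, each an object of numbers: "x", "y", "z": the shift along the tool's x, y, z in mm; "spin": the turn about the tool's z in degrees. A call has 1 to 12 rows; each row shifts and turns the commanded pose from where the row before left it, along the tool's axes as they then stand; what a row does not reach is not made up. A row lasts 1/10 s, in which the tool goes at most 50 mm and 8.59 degrees, less where a joint would pass 70% of its speed; a pose out of reach is approached as far as the arm can. A call with a gripper value outside its range is refused whole. "grip" is the closure, from 0 (fully open) to 1 (shut), set as the call begins (left out, the last holds). The fingers move at their own pace and stop on an object; "force" is the grip in N (left out, the last holds). Time passes only in rows, so rows that do not move let the fingers close. It gives the time, the measured TCP pose, the force, the opening and the grip force at its end, in the units of the state.
- ctrl.sense(): the state, without advancing time (a new reading comes with each control period).
- read_camera(name): name is "scene" or "side" or "wrist"; returns (picture, depth): 400x640x3 uint8, red, green, blue; 400x640 float32, m along the optical axis (not along the pixel's ray), 0 where there is no reading.
- calibration(name): a dict with "fx", "fy", "cx", "cy" (pixels), "eye" and "orientation" of the camera in the world. Camera axes: x right, y down, z forward; pixel columns grow to the right and rows downward; lengths in m; the calibration is good to about 2 mm. The wrist camera is an equidistant fisheye: a pixel r from the principal point sees the ray r / f radians off the axis. A picture is of the moment at which its call begins: read the wrist's pose just before it. calibration takes no time and is no camera call; for the wrist camera it gives the pose at the moment of the call.
- ctrl.finish_job(): hands the job in; it is judged then, once.
Trained networks look in the newest picture that a camera, given by its name, has taken for a name from the list of things; names that differ only in an ending like _2 or _b are one class to them, and where a whole thing is asked for, a point or a joint stands for the part that bears it (a point fixed in the world has none). Each returns a list of dicts, best first, with "score" (0 to 1); they miss things now and then, are a little off and sometimes report something else, mostly with a low value. They report only what shows in the picture. A call takes as long as a camera call. They do not tell look-alikes from the thing itself.
- boxes_of(thing, camera): "point" ([x, y, z] in m, in world coordinates, good to about 4 mm: the middle of the surface that is visible of it).
- silhouettes(thing, camera): "region" (400x640 bool, what is visible of it).
The state is a dict: "t": time; "joints": joint angles; "joint_vel": joint speeds; "joint_torque": joint torques, N m; "tcp_pos": TCP position; "tcp_rot": TCP orientation; "contact_force": force on the tool from outside, world axes, zero at the start; "wrist_torque": the same for the moment, N m; "width": finger opening in m; "gripper_force": force on a finger pad.
Only numpy, scipy, OpenCV 4.12 (cv2) and the standard library are available. Lean on these libraries where they do the work, as an engineer would, in place of code of your own. Each camera call takes 0.05 s, during which the arm holds its last target. There are 200 camera calls.

## Working session

There is one attempt and no reset: what is moved stays moved. The work goes in short steps, Python scripts to look and compute and a tool call to move; the robot and the scene stay as the last step left them, time stands still between calls to the robot, and variables do not carry over. Pictures are saved under pics/ and viewed, at most 10 in all, crops included, and the job is handed in when it is done.

Besides the shell and the picture viewer there is one more tool, called after "Request:" by a JSON object that holds its "name" and its "arguments", one argument or row to a line. apply_moves: Moves the arm, as the interface text tells. Its arguments: {"type":"object","properties":{"deltas":{"type":"array"},"grip":{"type":"number"},"force":{"type":"number"}},"required":["deltas"]}

```bash
mkdir -p pics; cat > h.py <<'E'
import numpy as np, cv2
from cell import ctrl, read_camera, calibration, boxes_of, silhouettes
def R_of(c):
    o=np.array(c["orientation"],float)
    if o.shape==(3,3): return o
    from scipy.spatial.transform import Rotation as R
    return R.from_euler('xyz',o,degrees=True).as_matrix()
def cloud(d,c):
    v,u=np.mgrid[:400,:640]
    p=np.stack([(u-c["cx"])/c["fx"]*d,(v-c["cy"])/c["fy"]*d,d],-1)
    return p@R_of(c).T+np.array(c["eye"])
def save(n,im): cv2.imwrite(f"pics/{n}.png",cv2.cvtColor(im,cv2.COLOR_RGB2BGR))
E
python3 - <<'E'
from h import *
for n in("scene","side"):
    im,d=read_camera(n);save(n,im);np.savez(n,im=im,d=d);c=calibration(n);print(n,c)
    for t in("stand_1","tag_1","dish_1_mid"):
        for b in boxes_of(t,n): print(t,np.round(b["point"],3),round(b["score"],2))
print(ctrl.sense())
E
```

```text
scene {'fx': 507.5441107464556, 'fy': 507.5441107464556, 'cx': 323.4056566803509, 'cy': 202.2806186182583, 'eye': array([-0.25898349, -0.88522493,  0.66438793]), 'orientation': array([-117.81096886,   -0.55669479,  -47.47833482])}
stand_1 [ 0.495 -0.191  0.01 ] 0.96
stand_1 [ 0.469 -0.019  0.012] 0.9
stand_1 [ 0.537 -0.392  0.01 ] 0.82
stand_1 [ 0.474 -0.165  0.056] 0.16
tag_1 [ 0.714 -0.276  0.005] 0.74
tag_1 [ 0.476 -0.164  0.055] 0.6
tag_1 [ 0.542 -0.403  0.058] 0.56
tag_1 [ 0.47  -0.017  0.012] 0.3
dish_1_mid [ 0.633 -0.358  0.022] 0.74
dish_1_mid [ 0.422 -0.337  0.015] 0.7
dish_1_mid [ 0.681 -0.078  0.013] 0.55
dish_1_mid [ 0.534 -0.391  0.012] 0.46
side {'fx': 397.0721461942617, 'fy': 397.0721461942617, 'cx': 324.87231128928437, 'cy': 197.33607291737806, 'eye': array([0.21100768, 0.20268831, 0.81978491]), 'orientation': array([-146.93305764,    0.21855313, -129.5058293 ])}
stand_1 [ 0.551 -0.364  0.008] 0.96
stand_1 [ 0.524 -0.174  0.004] 0.87
stand_1 [0.474 0.003 0.008] 0.83
stand_1 [ 0.626 -0.352  0.024] 0.75
tag_1 [ 0.542 -0.396  0.059] 0.75
tag_1 [ 0.477 -0.156  0.053] 0.72
tag_1 [0.462 0.026 0.055] 0.55
dish_1_mid [ 0.428 -0.325  0.016] 0.96
dish_1_mid [ 0.627 -0.351  0.021] 0.95
dish_1_mid [ 0.679 -0.068  0.012] 0.58
{'t': 0.4, 'joints': array([ 6.03492478e+01,  1.76624083e+01,  9.36214907e+01,  1.73808936e-03,
        6.87380561e+01, -3.99282799e+00]), 'joint_vel': array([ 0.044434  , -0.20052824, -0.1925646 , -0.00136925, -0.01791437,
       -0.05484237]), 'joint_torque': array([ 2.97358110e-04, -4.14679027e+01, -2.76532656e+01, -1.30602152e-04,
        4.36901901e-03, -1.48626310e-05]), 'tcp_pos': array([0.27057384, 0.56326338, 0.23107078]), 'tcp_rot': array([-1.79978211e+02, -3.14438256e-03,  1.54341445e+02]), 'contact_force': array([-0.04423143, -0.17899619,  0.0855934 ]), 'wrist_torque': array([-0.00237096,  0.02588471,  0.03548425]), 'gripper_force': 0.0, 'width': 0.08515649129775464}
```

View pics/scene.png

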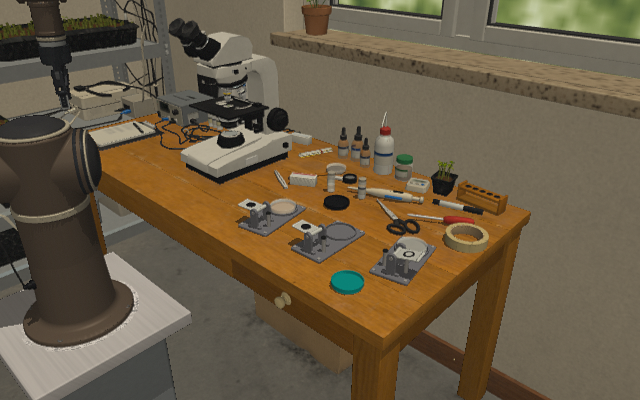

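View pics/side.png

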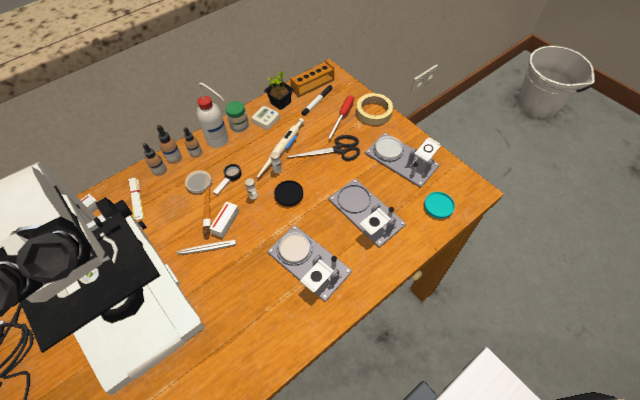

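The scene picture shows three stands, left around (270,215), middle (328,238), right (403,258). The left and middle tags show the solid disc and the right one shows the ring. The left and right seats look filled and the middle one empty. I'll check this by seat height and fit the stand poses.

```bash
python3 - <<'E'
from h import *
from scipy.optimize import minimize
P=[];C=[]
for n in("scene","side"):
    z=np.load(n+".npz");c=calibration(n);d=z["d"];p=cloud(d,c)[d>0];P.append(p);C.append(z["im"][d>0])
sid=P[1]
# table level check
for p in P:
    m=(abs(p[:,0]-.55)<.2)&(abs(p[:,1]+.2)<.3);print("table z",np.median(p[m,2]))
def loc(p,q):
    x,y,a=q;dx=p[:,0]-x;dy=p[:,1]-y
    return np.stack([np.cos(a)*dx+np.sin(a)*dy,-np.sin(a)*dx+np.cos(a)*dy,p[:,2]],1)
for g in((.50,.0),(.535,-.18),(.575,-.365)):
  for k,p in enumerate(P):
    m=(np.hypot(p[:,0]-g[0],p[:,1]-g[1])<.14)
    pl=p[m];
    col=C[k][m].astype(int); grey=(col.max(1)-col.min(1)<30)
    plate=pl[grey&(pl[:,2]>.0045)&(pl[:,2]<.03)];brown=pl[~grey&(pl[:,2]<.006)]
    def cost(q):
        a=loc(plate,q);b=loc(brown,q)
        ins=lambda l,s=.003:1/(1+np.exp((abs(l[:,0])-.088)/s))/(1+np.exp((abs(l[:,1])-.046)/s))
        return -ins(a).sum()+ins(b).sum()
    best=min((minimize(cost,(*g,a),method="Nelder-Mead",options=dict(initial_simplex=[(*g,a),(g[0]+.02,g[1],a),(g[0],g[1]+.02,a),(*g,a+.1)])) for a in(0,.14,.28)),key=lambda r:r.fun)
    q=best.x;l=loc(pl,q)
    s=l[(np.hypot(l[:,0]-.038,l[:,1])<.025)]
    t=l[(l[:,2]>.035)&(l[:,2]<.09)&(abs(l[:,0]+.055)<.06)&(abs(l[:,1])<.08)]
    print(k,"pose",np.round(q,3),"cost",round(best.fun),"n",len(plate),"seat z",np.round(np.percentile(s[:,2],[10,50,90]),4),"high pts y",np.round(np.percentile(t[:,1],[2,50,98]),3),"x",np.round(np.percentile(t[:,0],[2,50,98]),3),"z",np.round(np.percentile(t[:,2],[2,50,98]),3))
ims=[np.load("side.npz")["im"][120:300,260:450],np.load("scene.npz")["im"][190:300,230:440]]
save("crop",np.vstack([cv2.resize(ims[0][100:,:],(600,250),interpolation=3),cv2.resize(ims[1],(600,320),interpolation=3)]))
E
```

```text
table z -0.0012065105565318701
table z -0.00032026856475853016
0 pose [0.517 0.    0.155] cost -669 n 840 seat z [-0.7029  0.0189  0.0226] high pts y [-0.031  0.004  0.053] x [-0.081 -0.053 -0.024] z [0.036 0.052 0.059]
1 pose [0.517 0.002 0.169] cost -1364 n 1717 seat z [0.02   0.0216 0.0233] high pts y [-0.025  0.021  0.059] x [-0.078 -0.051 -0.025] z [0.04  0.053 0.06 ]
0 pose [ 0.531 -0.186  0.023] cost -1081 n 1327 seat z [0.006  0.0077 0.0094] high pts y [-0.031  0.004  0.055] x [-0.08  -0.054 -0.025] z [0.037 0.052 0.06 ]
1 pose [ 0.531 -0.185  0.031] cost -1442 n 1748 seat z [0.0055 0.0074 0.0094] high pts y [-0.024  0.02   0.06 ] x [-0.078 -0.052 -0.025] z [0.039 0.053 0.061]
0 pose [ 0.59  -0.367  0.184] cost -998 n 1364 seat z [0.0205 0.0219 0.0235] high pts y [-0.059 -0.012  0.026] x [-0.08  -0.056 -0.027] z [0.036 0.055 0.061]
1 pose [ 0.59  -0.365  0.19 ] cost -1368 n 1649 seat z [0.0199 0.0218 0.0237] high pts y [-0.054 -0.014  0.03 ] x [-0.078 -0.052 -0.024] z [0.038 0.055 0.061]
```

View pics/crop.png

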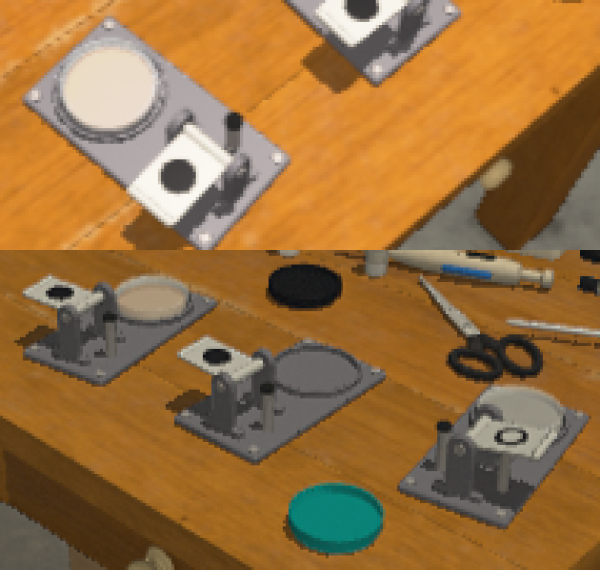

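The crop confirms it:
- **Left stand:** dish in and disc up, so it is right.
- **Middle stand:** disc up but the seat is empty (z 8 mm), so it must flip left to right.
- **Right stand:** ring up but a dish is in (z 22 mm), so it must flip right to left.

Next I'll find how far the microscope reaches, for a safe approach.

```bash
python3 - <<'E'
from h import *
for n in("scene","side"):
    z=np.load(n+".npz");d=z["d"];p=cloud(d,calibration(n))[d>0]
    for lo,hi in((.05,.15),(.15,.25),(.25,.4),(.4,.55)):
        m=(p[:,2]>lo)&(p[:,2]<hi)&(p[:,1]>-.1)&(p[:,1]<.5)&(p[:,0]>.2)&(p[:,0]<1.0)
        q=p[m]
        if len(q):
            r=np.hypot(q[:,0],q[:,1]); print(n,lo,len(q),"x",np.round(np.percentile(q[:,0],[.5,50]),3),"y",np.round(np.percentile(q[:,1],[.5,99.5]),3),"rmin",np.round(np.percentile(r,[.3,2]),3), q[r.argmin()].round(3))
E
```

```text
scene 0.05 4762 x [0.441 0.699] y [-0.096  0.435] rmin [0.44  0.458] [ 0.436 -0.02   0.051]
scene 0.15 2401 x [0.584 0.701] y [-0.05   0.443] rmin [0.641 0.655] [0.583 0.25  0.195]
scene 0.25 4969 x [0.241 0.711] y [-0.095  0.498] rmin [0.549 0.557] [0.244 0.487 0.297]
scene 0.4 969 x [0.508 0.54 ] y [0.287 0.393] rmin [0.592 0.594] [0.514 0.292 0.433]
side 0.05 11111 x [0.444 0.598] y [-0.095  0.44 ] rmin [0.443 0.457] [ 0.438 -0.007  0.051]
side 0.15 7999 x [0.583 0.633] y [-0.038  0.449] rmin [0.642 0.653] [0.584 0.259 0.194]
side 0.25 8920 x [0.548 0.994] y [-0.094  0.388] rmin [0.627 0.631] [0.548 0.3   0.4  ]
side 0.4 6424 x [0.508 0.558] y [0.292 0.373] rmin [0.593 0.596] [0.511 0.299 0.431]
```

Request:
{"name": "apply_moves", "arguments": {
  "deltas": [
    {"y":-40},
    {"y":-40},
    {"y":-40},
    {"y":-40},
    {"y":-40},
    {"y":-40},
    {"x":-40,"y":-13},
    {"x":-40,"y":-13},
    {"x":-40,"y":-13},
    {"x":-40,"y":-13},
    {"x":-40,"y":-13},
    {}
  ],
  "grip": 1,
  "force": 20
}}

```text
$.deltas[0]: bad value
```

Request:
{"name": "apply_moves", "arguments": {
  "deltas": [
    {"x":-31,"y":-26},
    {"x":-31,"y":-26},
    {"x":-31,"y":-26},
    {"x":-31,"y":-26},
    {"x":-31,"y":-26},
    {"x":-31,"y":-26},
    {"spin":8},
    {"spin":8},
    {"spin":8},
    {"spin":8},
    {"spin":8},
    {"spin":8}
  ]
}}

```text
$.deltas[0]: bad value
```

Request:
{"name": "apply_moves", "arguments": {
  "deltas": [
    {"spin":8},
    {"spin":6.8},
    {}
  ]
}}

```text
$.deltas[0]: bad value
```

Rows may need all four numbers.

Request:
{"name": "apply_moves", "arguments": {
  "deltas": [
    {"x":0,"y":-40,"z":0,"spin":0},
    {"x":0,"y":-40,"z":0,"spin":0},
    {"x":0,"y":-40,"z":0,"spin":0},
    {"x":0,"y":-40,"z":0,"spin":0},
    {"x":0,"y":-40,"z":0,"spin":0},
    {"x":0,"y":-40,"z":0,"spin":0},
    {"x":-40,"y":-13,"z":0,"spin":0},
    {"x":-40,"y":-13,"z":0,"spin":0},
    {"x":-40,"y":-13,"z":0,"spin":0},
    {"x":-40,"y":-13,"z":0,"spin":0},
    {"x":-40,"y":-13,"z":0,"spin":0},
    {"x":0,"y":0,"z":0,"spin":0}
  ],
  "grip": 1,
  "force": 20
}}

```text
t: 1.6
tcp_pos: [0.3223, 0.199, 0.2321]
tcp_rot: [180.0, 0.2, 153.9]
contact_force: [-0.4, 0.6, 0.2]
width: 0.0002
gripper_force: 0.0
```

Request:
{"name": "apply_moves", "arguments": {
  "deltas": [
    {"x":-31,"y":-26,"z":0,"spin":0},
    {"x":-31,"y":-26,"z":0,"spin":0},
    {"x":-31,"y":-26,"z":0,"spin":0},
    {"x":-31,"y":-26,"z":0,"spin":0},
    {"x":-31,"y":-26,"z":0,"spin":0},
    {"x":-31,"y":-26,"z":0,"spin":0},
    {"x":0,"y":0,"z":0,"spin":8},
    {"x":0,"y":0,"z":0,"spin":8},
    {"x":0,"y":0,"z":0,"spin":8},
    {"x":0,"y":0,"z":0,"spin":8},
    {"x":0,"y":0,"z":0,"spin":8},
    {"x":0,"y":0,"z":0,"spin":8}
  ]
}}

```text
t: 2.8
tcp_pos: [0.4188, -0.0183, 0.2313]
tcp_rot: [180.0, -0.0, 106.1]
contact_force: [-0.0, -0.0, -0.0]
width: 0.0003
gripper_force: 0.0
```

Request:
{"name": "apply_moves", "arguments": {
  "deltas": [
    {"x":0,"y":0,"z":0,"spin":8},
    {"x":0,"y":0,"z":0,"spin":6.8},
    {"x":0,"y":0,"z":0,"spin":0}
  ]
}}

```text
t: 3.1
tcp_pos: [0.4188, -0.0184, 0.2313]
tcp_rot: [180.0, -0.0, 91.6]
contact_force: [-0.4, -1.5, 0.6]
width: -0.0
gripper_force: 0.0
```

Request:
{"name": "apply_moves", "arguments": {
  "deltas": [
    {"x":-22,"y":13.3,"z":10,"spin":0},
    {"x":-22,"y":13.3,"z":20,"spin":0},
    {"x":-22,"y":13.3,"z":30,"spin":0},
    {"x":-21,"y":13,"z":30,"spin":0},
    {"x":0,"y":0,"z":30,"spin":0},
    {"x":0,"y":0,"z":30,"spin":0},
    {"x":0,"y":0,"z":30,"spin":0},
    {"x":0,"y":0,"z":20,"spin":0},
    {"x":0,"y":0,"z":0,"spin":0},
    {"x":0,"y":0,"z":0,"spin":0}
  ]
}}

```text
t: 4.1
tcp_pos: [0.4743, -0.1044, 0.0313]
tcp_rot: [-180.0, -0.0, 91.6]
contact_force: [-0.4, -0.0, -0.4]
width: 0.0002
gripper_force: 0.0
```

```bash
python3 - <<'E'
from h import *
s=ctrl.sense();print(s["tcp_pos"],s["contact_force"])
w,d=read_camera("wrist"); im,_=read_camera("scene")
save("near1",np.vstack([cv2.resize(im[150:300,200:440],(640,400),interpolation=3),w])[:, :][::1] if 0 else np.hstack([cv2.resize(im[160:300,230:400],(400,330),interpolation=3),cv2.resize(w,(400,250))[:0].reshape(0,400,3) if 0 else np.vstack([cv2.resize(w,(400,250)),np.zeros((80,400,3),np.uint8)])]))
E
```

```text
[ 0.47426943 -0.10441601  0.03133204] [-0.37800561 -0.02947539 -0.39169537]
```

View pics/near1.png

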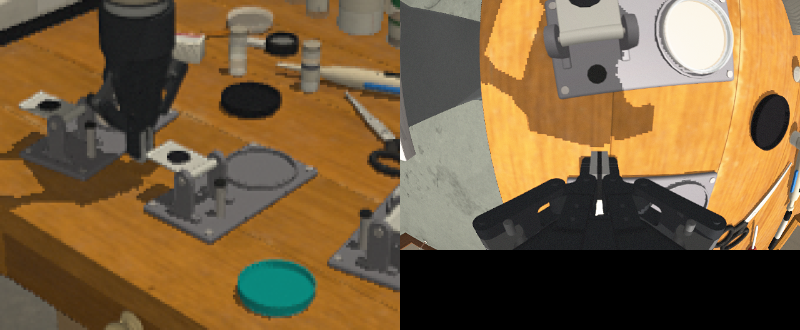

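The fingers stand at the left free edge of the middle tag (150-165, 145 in the left half), clear of both stands. Now I'll approach the edge in small steps, watching the force.

Request:
{"name": "apply_moves", "arguments": {
  "deltas": [
    {"x":-4,"y":0,"z":0,"spin":0},
    {"x":-3,"y":0,"z":0,"spin":0},
    {"x":0,"y":0,"z":0,"spin":0}
  ]
}}

```text
t: 4.5
tcp_pos: [0.4752, -0.1126, 0.0322]
tcp_rot: [179.9, 0.0, 91.5]
contact_force: [0.5, -0.1, -0.4]
width: 0.0
gripper_force: 0.0
```

Request:
{"name": "apply_moves", "arguments": {
  "deltas": [
    {"x":-1.5,"y":0,"z":0,"spin":0},
    {"x":0,"y":0,"z":0,"spin":0}
  ]
}}

```text
t: 4.7
tcp_pos: [0.4745, -0.1136, 0.0315]
tcp_rot: [180.0, 0.0, 91.5]
contact_force: [0.2, -0.0, 0.0]
width: -0.0
gripper_force: 0.0
```

Request:
{"name": "apply_moves", "arguments": {
  "deltas": [
    {"x":-1.5,"y":0,"z":0,"spin":0},
    {"x":0,"y":0,"z":0,"spin":0}
  ]
}}

```text
t: 4.9
tcp_pos: [0.4744, -0.115, 0.0312]
tcp_rot: [-180.0, -0.0, 91.5]
contact_force: [-0.2, -0.3, 0.1]
width: -0.0003
gripper_force: 0.0
```

Request:
{"name": "apply_moves", "arguments": {
  "deltas": [
    {"x":-1,"y":0,"z":0,"spin":0},
    {"x":0,"y":0,"z":0,"spin":0}
  ]
}}

```text
t: 5.1
tcp_pos: [0.4745, -0.1159, 0.0312]
tcp_rot: [-180.0, -0.0, 91.5]
contact_force: [0.1, 0.4, 0.0]
width: -0.0001
gripper_force: 0.0
```

Request:
{"name": "apply_moves", "arguments": {
  "deltas": [
    {"x":-1,"y":0,"z":0,"spin":0},
    {"x":0,"y":0,"z":0,"spin":0}
  ]
}}

```text
t: 5.3
tcp_pos: [0.4744, -0.1165, 0.0312]
tcp_rot: [-180.0, -0.0, 91.5]
contact_force: [1.0, 2.7, -0.5]
width: -0.0001
gripper_force: 0.9
```

Request:
{"name": "apply_moves", "arguments": {
  "deltas": [
    {"x":-1,"y":0,"z":0,"spin":0},
    {"x":0,"y":0,"z":0,"spin":0}
  ]
}}

```text
t: 5.5
tcp_pos: [0.4743, -0.1166, 0.0311]
tcp_rot: [-180.0, -0.1, 91.5]
contact_force: [-0.1, 4.9, 0.4]
width: 0.0
gripper_force: 2.7
```

Request:
{"name": "apply_moves", "arguments": {
  "deltas": [
    {"x":-1,"y":0,"z":0,"spin":0},
    {"x":0,"y":0,"z":0,"spin":0}
  ]
}}

```text
t: 5.7
tcp_pos: [0.4742, -0.1167, 0.031]
tcp_rot: [-180.0, -0.2, 91.4]
contact_force: [1.3, 8.9, 0.4]
width: -0.0
gripper_force: 4.3
```

Contact at y = -0.1165 with about 4 N/mm of stiffness. Now I rub upward slowly.

Request:
{"name": "apply_moves", "arguments": {
  "deltas": [
    {"x":0,"y":0,"z":-2,"spin":0},
    {"x":0,"y":0,"z":-2,"spin":0},
    {"x":0,"y":0,"z":-2,"spin":0}
  ]
}}

```text
t: 6.0
tcp_pos: [0.4743, -0.1171, 0.0371]
tcp_rot: [-180.0, -0.2, 91.5]
contact_force: [1.0, 6.9, 0.1]
width: -0.0002
gripper_force: 3.1
```

```bash
python3 - <<'E'
from h import *
c=calibration("side");im,d=read_camera("side");p=cloud(d,c)
q=np.array([.531,-.1855]);a=.027
dx=p[...,0]-q[0];dy=p[...,1]-q[1];lx=np.cos(a)*dx+np.sin(a)*dy;ly=-np.sin(a)*dx+np.cos(a)*dy
col=im.astype(int);m=(d>0)&(abs(lx+.055)<.022)&(ly>.015)&(ly<.062)&(p[...,2]>.035)&(p[...,2]<.11)&(col.min(-1)>150)
print(m.sum(),np.polyfit(ly[m],p[...,2][m],1)); print(ctrl.sense()["contact_force"])
E
```

```text
5 [0.46546831 0.04476239]
[-0.32562129  7.66429633  0.72585539]
```

Request:
{"name": "apply_moves", "arguments": {
  "deltas": [
    {"x":-0.3,"y":0,"z":-3,"spin":0},
    {"x":-0.4,"y":0,"z":-3,"spin":0},
    {"x":-0.6,"y":0,"z":-3,"spin":0},
    {"x":-0.8,"y":0,"z":-3,"spin":0},
    {"x":0,"y":0,"z":0,"spin":0}
  ]
}}

```text
t: 6.55
tcp_pos: [0.4745, -0.1201, 0.0496]
tcp_rot: [-180.0, -0.1, 91.5]
contact_force: [0.2, 5.6, 2.6]
width: -0.0001
gripper_force: 2.7
```

```bash
python3 - <<'E'
from h import *
print(ctrl.sense()["contact_force"])
im,d=read_camera("scene");s,_=read_camera("side")
save("lift1",np.hstack([cv2.resize(im[180:280,280:400],(400,333),interpolation=3),cv2.resize(s[160:260,310:430],(400,333),interpolation=3)]))
E
```

```text
[0.24703135 5.59244335 2.58428873]
```

View pics/lift1.png

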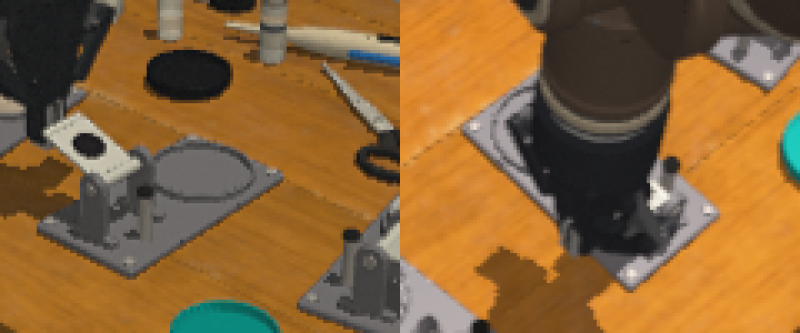

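The left panel shows the leaf riding up with the finger (about (88,145), roughly 20° up). I continue along its arc.

Request:
{"name": "apply_moves", "arguments": {
  "deltas": [
    {"x":-1,"y":0,"z":-2.1,"spin":0},
    {"x":-1,"y":0,"z":-2.1,"spin":0},
    {"x":-1,"y":0,"z":-2.1,"spin":0},
    {"x":-3,"y":0,"z":-3.3,"spin":0},
    {"x":-3,"y":0,"z":-3.3,"spin":0},
    {"x":-3,"y":0,"z":-3.3,"spin":0},
    {"x":-3.8,"y":0,"z":-3,"spin":0},
    {"x":-3.8,"y":0,"z":-3,"spin":0},
    {"x":-3.8,"y":0,"z":-3,"spin":0},
    {"x":-4.5,"y":0,"z":-2.7,"spin":0},
    {"x":-4.5,"y":0,"z":-2.7,"spin":0},
    {"x":-4.5,"y":0,"z":-2.7,"spin":0}
  ]
}}

```text
t: 7.85
tcp_pos: [0.4753, -0.1586, 0.0824]
tcp_rot: [-180.0, 0.0, 91.5]
contact_force: [-0.3, 1.2, -0.1]
width: -0.0001
gripper_force: 0.2
```

```bash
python3 - <<'E'
from h import *
print(ctrl.sense()["contact_force"])
im,d=read_camera("scene");np.savez("mid",im=im,d=d)
save("lift2",cv2.resize(im[170:280,270:400],(520,440),interpolation=3))
E
```

```text
[-0.27854873  1.1620061  -0.08373578]
```

View pics/lift2.png

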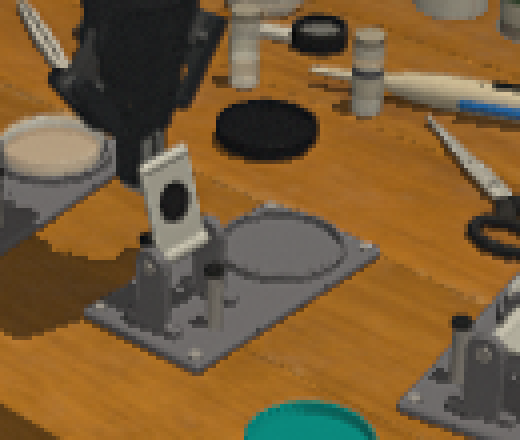

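The leaf stands at about 75° with the fingertips behind it (150,150). I carry on over the top and down.

Request:
{"name": "apply_moves", "arguments": {
  "deltas": [
    {"x":-5,"y":0,"z":-1.8,"spin":0},
    {"x":-5,"y":0,"z":-1.8,"spin":0},
    {"x":-5,"y":0,"z":-1.8,"spin":0},
    {"x":-3.7,"y":0,"z":0,"spin":0},
    {"x":-3.7,"y":0,"z":0,"spin":0},
    {"x":-3.7,"y":0,"z":0,"spin":0},
    {"x":-3,"y":0,"z":1.3,"spin":0},
    {"x":-3,"y":0,"z":1.3,"spin":0},
    {"x":-3,"y":0,"z":1.3,"spin":0},
    {"x":-2.8,"y":0,"z":2,"spin":0},
    {"x":-2.8,"y":0,"z":2,"spin":0},
    {"x":-2.8,"y":0,"z":2,"spin":0}
  ]
}}

```text
t: 9.1
tcp_pos: [0.4769, -0.2016, 0.0779]
tcp_rot: [180.0, 0.0, 91.5]
contact_force: [0.4, 1.1, 0.4]
width: -0.0
gripper_force: 0.3
```

Request:
{"name": "apply_moves", "arguments": {
  "deltas": [
    {"x":-2.2,"y":0,"z":2.3,"spin":0},
    {"x":-2.2,"y":0,"z":2.3,"spin":0},
    {"x":-2.2,"y":0,"z":2.4,"spin":0},
    {"x":-1.5,"y":0,"z":3,"spin":0},
    {"x":-1.5,"y":0,"z":3,"spin":0},
    {"x":-1.5,"y":0,"z":3,"spin":0},
    {"x":-0.5,"y":0,"z":3,"spin":0},
    {"x":-0.5,"y":0,"z":3,"spin":0},
    {"x":-0.5,"y":0,"z":2,"spin":0},
    {"x":0,"y":0,"z":0,"spin":0}
  ]
}}

```text
t: 10.1
tcp_pos: [0.4768, -0.2137, 0.0536]
tcp_rot: [-180.0, -0.0, 91.5]
contact_force: [0.7, -0.2, 0.3]
width: -0.0004
gripper_force: 0.0
```

Request:
{"name": "apply_moves", "arguments": {
  "deltas": [
    {"x":0,"y":0,"z":1,"spin":0},
    {"x":0,"y":0,"z":0,"spin":0}
  ]
}}

```text
t: 10.3
tcp_pos: [0.477, -0.2138, 0.053]
tcp_rot: [-180.0, -0.0, 91.5]
contact_force: [0.6, -0.4, -0.5]
width: 0.0003
gripper_force: 0.0
```

Request:
{"name": "apply_moves", "arguments": {
  "deltas": [
    {"x":0,"y":0,"z":0.7,"spin":0},
    {"x":0,"y":0,"z":0,"spin":0}
  ]
}}

```text
t: 10.5
tcp_pos: [0.4771, -0.2139, 0.0524]
tcp_rot: [180.0, 0.0, 91.5]
contact_force: [0.0, 1.8, -0.1]
width: -0.0001
gripper_force: 0.0
```

Request:
{"name": "apply_moves", "arguments": {
  "deltas": [
    {"x":0,"y":0,"z":0.7,"spin":0},
    {"x":0,"y":0,"z":0,"spin":0}
  ]
}}

```text
t: 10.7
tcp_pos: [0.4772, -0.2139, 0.052]
tcp_rot: [180.0, -0.0, 91.5]
contact_force: [-1.4, 0.6, 3.8]
width: 0.0001
gripper_force: 1.7
```

Flat on its stop (3.8 N at z 52 mm). I lift off and go to the outside of the right tag.

Request:
{"name": "apply_moves", "arguments": {
  "deltas": [
    {"x":0,"y":0,"z":-5,"spin":0},
    {"x":0,"y":0,"z":-25,"spin":0},
    {"x":0,"y":0,"z":-40,"spin":0},
    {"x":0,"y":0,"z":-40,"spin":0},
    {"x":-40,"y":11.2,"z":0,"spin":0},
    {"x":-40,"y":11.2,"z":0,"spin":0},
    {"x":-40,"y":11.2,"z":0,"spin":0},
    {"x":-40,"y":11.2,"z":0,"spin":0},
    {"x":-40,"y":11.2,"z":0,"spin":0},
    {"x":-40,"y":11.2,"z":0,"spin":0},
    {"x":0,"y":0,"z":0,"spin":-4.6},
    {"x":0,"y":0,"z":0,"spin":-4.6}
  ]
}}

```text
t: 11.9
tcp_pos: [0.5506, -0.4536, 0.1609]
tcp_rot: [-180.0, -0.0, 100.8]
contact_force: [0.0, 0.1, -0.7]
width: 0.0
gripper_force: 0.0
```

```bash
python3 - <<'E'
from h import *
s=ctrl.sense();print(s["tcp_pos"],s["tcp_rot"])
im,d=read_camera("side");c=calibration("side");P=cloud(d,c);col=im.astype(int)
for nm,q,a,sg in(("M",(.531,-.1855),.027,-1),("R",(.59,-.366),.187,-1),("L",(.517,.001),.162,1)):
    dx=P[...,0]-q[0];dy=P[...,1]-q[1];lx=np.cos(a)*dx+np.sin(a)*dy;ly=-np.sin(a)*dx+np.cos(a)*dy
    m=(d>0)&(abs(lx+.055)<.022)&(ly*sg>.012)&(ly*sg<.063)&(P[...,2]>.04)&(P[...,2]<.1)&(col.min(-1)>110)
    if m.sum()>10: print(nm,m.sum(),"slope,z0",np.polyfit(ly[m],P[...,2][m],1).round(3),"lx",lx[m].mean().round(4),"tip",np.percentile(ly[m]*sg,98).round(4))
save("aft1",cv2.resize(im[120:300,260:450],(600,568),interpolation=3))
E
```

```text
[ 0.55058507 -0.45357133  0.16086806] [-1.79990684e+02 -2.06667731e-02  1.00823931e+02]
M 251 slope,z0 [-0.001  0.052] lx -0.052 tip 0.0552
R 178 slope,z0 [-0.141  0.052] lx -0.0514 tip 0.0539
L 325 slope,z0 [0.037 0.051] lx -0.0523 tip 0.06
```

View pics/aft1.png

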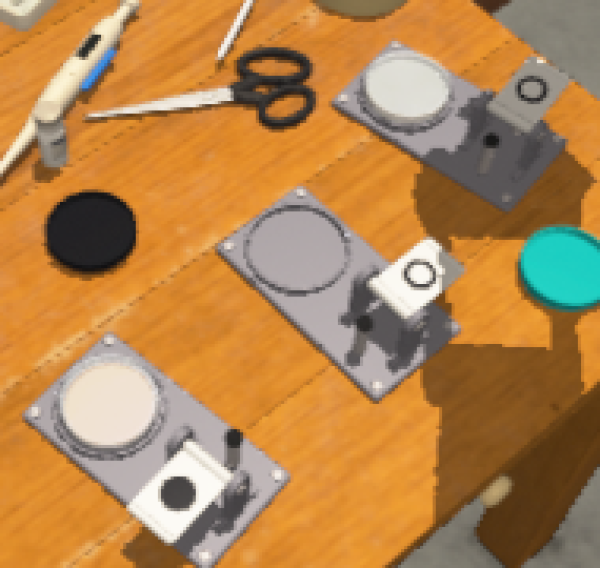

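The middle tag now lies flat to the right with the ring up (420,272). Now the right tag, in mirror image.

Request:
{"name": "apply_moves", "arguments": {
  "deltas": [
    {"x":0,"y":0,"z":30,"spin":0},
    {"x":0,"y":0,"z":30,"spin":0},
    {"x":0,"y":0,"z":30,"spin":0},
    {"x":0,"y":0,"z":25,"spin":0},
    {"x":0,"y":0,"z":15,"spin":0},
    {"x":0,"y":0,"z":0,"spin":0},
    {"x":2,"y":0,"z":0,"spin":0},
    {"x":2,"y":0,"z":0,"spin":0},
    {"x":0,"y":0,"z":0,"spin":0}
  ]
}}

```text
t: 12.85
tcp_pos: [0.5511, -0.4487, 0.0338]
tcp_rot: [179.9, 0.1, 100.7]
contact_force: [0.7, -0.3, -0.5]
width: 0.0002
gripper_force: 0.0
```

Request:
{"name": "apply_moves", "arguments": {
  "deltas": [
    {"x":1.5,"y":0,"z":0,"spin":0},
    {"x":0,"y":0,"z":0,"spin":0}
  ]
}}

```text
t: 13.05
tcp_pos: [0.5501, -0.4467, 0.0326]
tcp_rot: [180.0, 0.1, 100.7]
contact_force: [-0.1, -0.1, -0.1]
width: 0.0
gripper_force: 0.0
```

Request:
{"name": "apply_moves", "arguments": {
  "deltas": [
    {"x":1.5,"y":0,"z":0,"spin":0},
    {"x":0,"y":0,"z":0,"spin":0}
  ]
}}

```text
t: 13.25
tcp_pos: [0.5494, -0.445, 0.0317]
tcp_rot: [-180.0, -0.0, 100.7]
contact_force: [-0.0, 0.2, -0.4]
width: 0.0004
gripper_force: 0.0
```

Request:
{"name": "apply_moves", "arguments": {
  "deltas": [
    {"x":1,"y":0,"z":0,"spin":0},
    {"x":0,"y":0,"z":0,"spin":0}
  ]
}}

```text
t: 13.45
tcp_pos: [0.5493, -0.4443, 0.0317]
tcp_rot: [-180.0, 0.0, 100.7]
contact_force: [-0.2, -0.1, -0.6]
width: 0.0
gripper_force: 0.3
```

Request:
{"name": "apply_moves", "arguments": {
  "deltas": [
    {"x":1,"y":0,"z":0,"spin":0},
    {"x":0,"y":0,"z":0,"spin":0}
  ]
}}

```text
t: 13.65
tcp_pos: [0.5493, -0.4442, 0.032]
tcp_rot: [180.0, 0.1, 100.7]
contact_force: [1.0, -2.3, 0.3]
width: 0.0
gripper_force: 1.4
```

Request:
{"name": "apply_moves", "arguments": {
  "deltas": [
    {"x":1,"y":0,"z":0,"spin":0},
    {"x":0,"y":0,"z":0,"spin":0}
  ]
}}

```text
t: 13.85
tcp_pos: [0.5494, -0.444, 0.0325]
tcp_rot: [179.9, 0.2, 100.8]
contact_force: [-0.0, -5.4, 0.3]
width: -0.0
gripper_force: 2.5
```

Request:
{"name": "apply_moves", "arguments": {
  "deltas": [
    {"x":0.8,"y":0,"z":0,"spin":0},
    {"x":0,"y":0,"z":-2,"spin":0},
    {"x":0,"y":0,"z":-2,"spin":0},
    {"x":0,"y":0,"z":-2,"spin":0},
    {"x":0.3,"y":0,"z":-3,"spin":0},
    {"x":0.4,"y":0,"z":-3,"spin":0},
    {"x":0.6,"y":0,"z":-3,"spin":0},
    {"x":0.8,"y":0,"z":-3,"spin":0},
    {"x":0,"y":0,"z":0,"spin":0}
  ]
}}

```text
t: 14.75
tcp_pos: [0.5483, -0.4387, 0.05]
tcp_rot: [-180.0, -0.0, 100.8]
contact_force: [0.8, -3.0, 1.5]
width: 0.0
gripper_force: 1.2
```

```bash
cat > ang.py <<'E'
from h import *
for n in("scene","side"):
    im,d=read_camera(n);P=cloud(d,calibration(n));col=im.astype(int)
    q,a=(.59,-.366),.187
    dx=P[...,0]-q[0];dy=P[...,1]-q[1];lx=np.cos(a)*dx+np.sin(a)*dy;ly=-np.sin(a)*dx+np.cos(a)*dy;z=P[...,2]-.05
    m=(d>0)&(abs(lx+.055)<.016)&(np.hypot(ly,z)>.015)&(np.hypot(ly,z)<.06)&(z>-.01)&(col.min(-1)>100)
    if m.sum()>8: print(n,m.sum(),"tag deg from left",np.round(np.degrees(np.percentile(np.arctan2(z[m],ly[m]),[20,50,80]))))
print(ctrl.sense()["contact_force"])
E
python3 ang.py
```

```text
scene 20 tag deg from left [152. 154. 155.]
side 162 tag deg from left [145. 149. 152.]
[ 0.87855349 -3.05043228  1.77744446]
```

The right tag is lifted by about 27°, so I continue along the same arc.

Request:
{"name": "apply_moves", "arguments": {
  "deltas": [
    {"x":0.5,"y":0,"z":-2.1,"spin":0},
    {"x":0.5,"y":0,"z":-2.1,"spin":0},
    {"x":1,"y":0,"z":-2.1,"spin":0},
    {"x":2.8,"y":0,"z":-3.3,"spin":0},
    {"x":2.8,"y":0,"z":-3.3,"spin":0},
    {"x":2.8,"y":0,"z":-3.3,"spin":0},
    {"x":3.8,"y":0,"z":-3,"spin":0},
    {"x":3.8,"y":0,"z":-3,"spin":0},
    {"x":3.8,"y":0,"z":-3,"spin":0},
    {"x":4.5,"y":0,"z":-2.7,"spin":0},
    {"x":4.5,"y":0,"z":-2.7,"spin":0},
    {"x":4.5,"y":0,"z":-2.7,"spin":0}
  ]
}}

```text
t: 16.05
tcp_pos: [0.5416, -0.4039, 0.083]
tcp_rot: [-180.0, -0.0, 100.7]
contact_force: [0.0, -0.4, -0.7]
width: 0.0002
gripper_force: 0.2
```

```bash
python3 ang.py
```

```text
scene 25 tag deg from left [105. 107. 115.]
side 155 tag deg from left [ 96.  99. 101.]
[-0.12260657  0.30822846 -0.51022845]
```

Nearly upright, so over and down.

Request:
{"name": "apply_moves", "arguments": {
  "deltas": [
    {"x":5,"y":0,"z":-1.8,"spin":0},
    {"x":5,"y":0,"z":-1.8,"spin":0},
    {"x":5,"y":0,"z":-1.8,"spin":0},
    {"x":3.7,"y":0,"z":0,"spin":0},
    {"x":3.7,"y":0,"z":0,"spin":0},
    {"x":3.7,"y":0,"z":0,"spin":0},
    {"x":3,"y":0,"z":1.3,"spin":0},
    {"x":3,"y":0,"z":1.3,"spin":0},
    {"x":3,"y":0,"z":1.3,"spin":0},
    {"x":2.8,"y":0,"z":2,"spin":0},
    {"x":2.8,"y":0,"z":2,"spin":0},
    {"x":2.8,"y":0,"z":2,"spin":0}
  ]
}}

```text
t: 17.35
tcp_pos: [0.5336, -0.3616, 0.0782]
tcp_rot: [-180.0, -0.0, 100.7]
contact_force: [0.1, -1.0, 0.2]
width: 0.0002
gripper_force: 0.3
```

Request:
{"name": "apply_moves", "arguments": {
  "deltas": [
    {"x":2.2,"y":0,"z":2.3,"spin":0},
    {"x":2.2,"y":0,"z":2.3,"spin":0},
    {"x":2.2,"y":0,"z":2.4,"spin":0},
    {"x":1.5,"y":0,"z":3,"spin":0},
    {"x":1.5,"y":0,"z":3,"spin":0},
    {"x":1.5,"y":0,"z":3,"spin":0},
    {"x":0.5,"y":0,"z":3,"spin":0},
    {"x":0.5,"y":0,"z":3,"spin":0},
    {"x":0.5,"y":0,"z":3,"spin":0},
    {"x":0,"y":0,"z":0,"spin":0}
  ]
}}

```text
t: 18.35
tcp_pos: [0.531, -0.3493, 0.0528]
tcp_rot: [-180.0, -0.0, 100.7]
contact_force: [0.3, 0.5, -0.1]
width: 0.0002
gripper_force: 0.0
```

Request:
{"name": "apply_moves", "arguments": {
  "deltas": [
    {"x":0,"y":0,"z":1,"spin":0},
    {"x":0,"y":0,"z":0,"spin":0}
  ]
}}

```text
t: 18.55
tcp_pos: [0.5313, -0.3496, 0.0524]
tcp_rot: [-180.0, 0.0, 100.7]
contact_force: [1.0, 0.2, 0.1]
width: 0.0001
gripper_force: 0.0
```

Request:
{"name": "apply_moves", "arguments": {
  "deltas": [
    {"x":0,"y":0,"z":0.9,"spin":0},
    {"x":0,"y":0,"z":0,"spin":0}
  ]
}}

```text
t: 18.75
tcp_pos: [0.5315, -0.3497, 0.0521]
tcp_rot: [180.0, 0.0, 100.7]
contact_force: [-0.5, 0.9, 2.2]
width: -0.0002
gripper_force: 1.4
```

Request:
{"name": "apply_moves", "arguments": {
  "deltas": [
    {"x":0,"y":0,"z":0.5,"spin":0},
    {"x":0,"y":0,"z":0,"spin":0},
    {"x":0,"y":0,"z":-5,"spin":0},
    {"x":0,"y":0,"z":-20,"spin":0},
    {"x":0,"y":0,"z":-40,"spin":0},
    {"x":0,"y":0,"z":-40,"spin":0},
    {"x":0,"y":0,"z":-40,"spin":0},
    {"x":0,"y":-40,"z":0,"spin":0},
    {"x":0,"y":-40,"z":0,"spin":0},
    {"x":0,"y":-40,"z":0,"spin":0},
    {"x":0,"y":0,"z":0,"spin":0}
  ]
}}

```text
t: 19.85
tcp_pos: [0.4091, -0.3718, 0.1955]
tcp_rot: [-179.8, -0.1, 100.6]
contact_force: [0.9, -0.3, 0.2]
width: -0.0002
gripper_force: 0.0
```

```bash
python3 ang.py; python3 - <<'E'
from h import *
im,d=read_camera("side");s,_=read_camera("scene")
save("final",np.hstack([cv2.resize(im[120:300,260:450],(400,380),interpolation=3),cv2.resize(s[160:290,230:440],(400,380),interpolation=3)]))
E
```

```text
scene 106 tag deg from left [1. 2. 4.]
side 137 tag deg from left [0. 2. 4.]
[-0.19709484  0.05394122  0.13642623]
```

View pics/final.png

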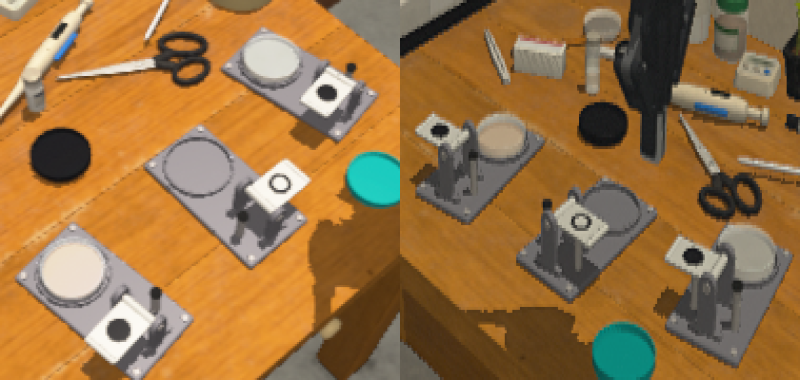

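All three tags agree with their stands: left shows the disc (120,330), middle the ring (280,183), right the disc (327,93). They lie flat, the dishes have not moved and the arm is clear.

```bash
python3 -c "
from cell import ctrl
print(ctrl.finish_job())"
```

```text
the job is handed in; nothing more can be done
None
```

The job is handed in: the middle tag now lies right with the ring up (seat empty), the right tag lies left with the disc up (dish in), and the left tag and the dishes were left alone.

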